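Set the lid rack's sprung leg to the length mark and slide its cam lever shut

TASK

Pull the sprung sliding leg of the expanding lid rack out by its upright fin until the leg's pointer stands over the red length marker. Keeping the pointer on the marker all the while, slide the orange cam lever along the fin to its closed stop. Finish still holding the leg by its fin at the marker, lever fully closed, without letting go, and leave the tin, the salt shaker and the jam jar standing where they are.

Things in the scene. Friction and masses are not known exactly. Their poses are not given: they have to be found in the camera images.
- rack: Expanding pan-lid rack, fixed to the worktop, turned up to 0.3 rad. Origin: centre of its underside. x away from the robot, y left, z up. 130 mm wide along x (white scale strip out to x = -98 mm), 352 mm long along y: white end blocks 38 mm high, two steel rods along y, on which the grey leg slides; two wire hoops 81 mm high at y = 135 and 155 mm.
- leg: The sprung leg: an upright aluminium fin to hold (14 mm thick along rack y, x = -80 to +60 mm, z = 35 to 92 mm) on a grey carriage (56 mm along y, top z = 35). Axes as the rack's; origin at worktop height in the fin's middle plane. Starts pushed in, at rack (0, 20 mm, 0); pulls out up to 115 mm to rack -y (right). A spring pulls it back: 2.5 N, rising 50 N per m; let go, it runs back.
- fin_grip (a point): Point in the fin's middle plane, 50 mm towards the robot from its origin, 78 mm above the worktop: where to take the fin from above, one finger on each side (closing along the rack's y). With the lever open 68 mm of fin are free here. Moves with the leg.
- pointer (a point): Tip of the leg's black pointer, in the fin's middle plane, 93 mm from the fin's origin towards the robot, 27 mm above the worktop, just above the scale strip. Moves with the leg.
- mark (a point): Centre of the red length marker, a red clip on the white scale strip, 12 mm wide along the rack's y and 32 mm long along its x, top 23 mm above the worktop. Fixed, at another place on the scale each time (leg about 45 to 100 mm out). Axes as the rack's: the pointer is on the mark when both have the same y along the rack.
- cam (a joint): How far the cam lever is closed, m: 0 fully open (towards the robot) to 0.040 fully closed (stop). It slides on the leg along the fin, towards the rack's +x (away from the robot); friction of about 3.5 N, no spring: it stays where it is left. Starts at 0 to 5 mm.
- cam_face (a point): Centre of the orange lever's face that looks to the robot, in the fin's middle plane, 75 mm up; 12 mm to the robot's side of the fin's origin when open. The lever is a saddle with one flat wing each side of the fin, from 9 to 35 mm off its middle plane, z = 40 to 86 mm, 10 mm thick. Fingers astride the fin, sliding along it, push both wings. Rides with the leg.
- tin: Food tin with red tomatoes on its label, 75 mm across, 110 mm high, standing to the left of the rack; origin at the centre of its underside.
- salt: Salt shaker, 44 mm across, 90 mm high, standing left of the rack; origin at its underside.
- jar_red: Jam jar with white lid, 65 mm across, 94 mm high, behind the rack, near the wall; origin at its underside. Overhead there are wall cabinets behind the rack, and a hood over the range on the right where the arm starts: move the hand left over the worktop before turning or raising it.

How it is judged:
By the outcome, as a careful person would: the job done as asked, in the order asked, and still so for the second after the job is handed in, while the arm keeps its last pose, push and grip.
It also fails if it takes over 45 s, if anything falls off the work surface, if the arm or the gripper's body presses on something with over 40 N, if the wrist force passes 120 N, or if a joint passes its speed limit or range.

ROBOT

A 6-joint arm with a two-finger parallel gripper is mounted at the origin on a cart in front of the work surface, level with it; the furniture and walls round the work are solid. World frame = base frame: x ahead of the robot, y to its left, z up, the work surface at z = 0. Lengths are in m, angles in rad, forces in N, time in s.
With the tool pointing down it reaches from about 0.375 to 0.9 m from the base axis. Payload 3.1 kg.
Tool frame: the origin (TCP) lies between the finger pads; the fingertips stand manip.finger_overhang ahead of it and the grasp point (between the pads) lies 5 mm behind it (manip.finger_overhang is the distance from the TCP to the fingertips, in m); z points along the fingers, y is the line along which they close (so a half turn about z gives the same grasp; the last joint's range is limited). The gripper opens to 85 mm and grips with 20 to 120 N. Pads are 22 mm wide; open, the fingers measure 114 mm over their backs; the gripper's body (76 mm by 85 mm) begins 54 mm behind the grasp point. The pads swing forward as they close: fully open they stand 13 mm farther back than shut.
Start: joints at [1.123, 0.527, 1.433, -0, 1.181, -0.178], TCP at [0.166, 0.603, 0.221] pointing down, gripper open.
Joint ranges: [-3.08, 3.08], [-0.75, 2.2], [0.22, 2.44], [-1.43, 4.57], [0, 2.65], [-2.85, 2.85]. Speed limits (rad/s): [2.79, 2.79, 3.14, 3.14, 3.14, 3.14].

INTERFACE

Orientations are given as a unit quaternion [x, y, z, w].
In Python, from station import manip gives the robot as it stands.
- The arm moves only by the tool drive_tool, never from a script. Its argument "plan" is a list of rows, each a list of 7 numbers: the shift along the tool's x, y, z in m, then the turn, a rotation vector about the tool's x, y, z in degrees, then the opening, from -1 (shut) to 1 (fully open). In form: [[x, y, z, wx, wy, wz, gripper], ...]. A call has 1 to 10 rows; each row shifts and turns the commanded pose from where the row before left it, along the tool's axes as they then stand; what a row does not reach is not made up. A row lasts 1/10 s, in which the tool goes at most 50 mm and 8.59 degrees, less where a joint would pass 70% of its speed; a pose out of reach is approached as far as the arm can. A call is refused whole if a number of a shift passes 0.05 or a number of a turn 8.59, either way. A call with a gripper value outside its range is refused whole. The fingers move at their own pace and stop on an object; "newtons" is the grip in N (left out, the last holds). Time passes only in rows, so rows that do not move let the fingers close. It gives the time, the measured TCP pose, the force, the opening and the grip force at its end, in the units of the state.
- manip.sense(): the state, without advancing time (a new reading comes with each control period).
- manip.snapshot(name): name is "side" or "top"; returns a dict with "image" (400x640x3 uint8, red, green, blue), "z_map" (400x640 float32, m along the optical axis (not along the pixel's ray), 0 where there is no reading), "fov_y" (degrees; the focal length in pixels is half the picture's height over the tangent of half this angle, whatever the lens; pixels are square), "cx", "cy" (the principal point, pixels), "k1" (the pictures are not rectified: a ray, as slopes to the right and down, at radius r is drawn at 1 + k1 r^2 times it, then the intrinsics apply), "extrinsics" (4x4, takes a point from camera to world coordinates). Camera axes: x right, y up, looking along -z (the intrinsics and any distortion apply to the point x, -y, -z); pixel columns grow to the right and rows downward; lengths in m; the calibration is good to about 2 mm. A picture is of the moment at which its call begins.
- manip.sign_off(): hands the job in; it is judged then, once.
The state is a dict: "t": time; "q": joint angles; "qd": joint speeds; "tau": joint torques, N m; "tcp_pos": TCP position; "tool_rot": TCP orientation; "force": force on the tool from outside, world axes, zero at the start; "ft_torque": the same for the moment, N m; "finger_gap": opening from 0.0 (shut) to 1.0 (fully open); "gripper_force": force on a finger pad.
Only numpy, scipy, OpenCV 4.12 (cv2) and the standard library are available. Lean on these libraries where they do the work, as an engineer would, in place of code of your own. Each camera call takes 0.05 s, during which the arm holds its last target. There are 200 camera calls.

## Working session

There is one attempt and no reset: what is moved stays moved. The work goes in short steps, Python scripts to look and compute and a tool call to move; the robot and the scene stay as the last step left them, time stands still between calls to the robot, and variables do not carry over. Pictures are saved under pics/ and viewed, at most 10 in all, crops included, and the job is handed in when it is done.

Besides the shell and the picture viewer there is one more tool, called by a JSON object that holds its "name" and its "arguments". drive_tool: Moves the arm, as the interface text tells. Its arguments: {"type":"object","properties":{"plan":{"type":"array"},"newtons":{"type":"number"}},"required":["plan"]}

```bash
ls; mkdir -p pics; python3 - <<'E'
from station import manip
import cv2,numpy as np
s=manip.sense();print({k:np.round(v,4).tolist() for k,v in s.items()},manip.finger_overhang)
for n in("side","top"):
    d=manip.snapshot(n);cv2.imwrite(f"pics/{n}0.png",d["image"][:,:,::-1]);print(n,d["fov_y"],d["cx"],d["cy"],d["k1"],np.round(d["extrinsics"],3).tolist())
E
```

```text
pics
{'t': 0.0, 'q': [1.1235, 0.5284, 1.4339, 0.0, 1.1814, -0.1785], 'qd': [-0.0002, -0.0016, -0.0006, 0.002, 0.0013, 0.0006], 'tau': [0.0006, -44.2353, -17.8027, -0.0002, 0.0084, 0.0], 'tcp_pos': [0.1656, 0.6019, 0.22], 'tool_rot': [0.134, 0.991, -0.001, -0.0003], 'force': [-0.3642, -0.1383, 1.0346], 'ft_torque': [0.0027, -0.0298, 0.0491], 'gripper_force': 0.0, 'finger_gap': 0.9968} 0.014
side 50.06378512817664 320.0205873751525 208.19996506760822 -0.03742659420164756 [[0.874, 0.24, -0.423, 0.171], [-0.486, 0.43, -0.761, -0.445], [-0.001, 0.871, 0.492, 0.525], [0.0, 0.0, 0.0, 1.0]]
top 44.46080219812043 314.367164254457 193.2148226588064 -0.023953492742060805 [[0.0, 0.982, -0.191, 0.334], [-1.0, -0.002, -0.01, 0.238], [-0.01, 0.191, 0.982, 1.303], [0.0, 0.0, 0.0, 1.0]]
```

View pics/side0.png

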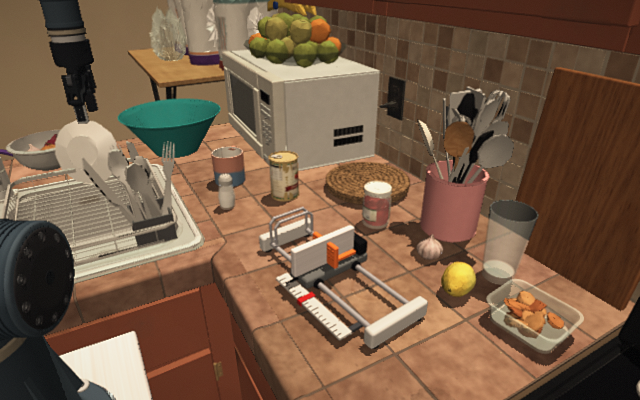

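View pics/top0.png

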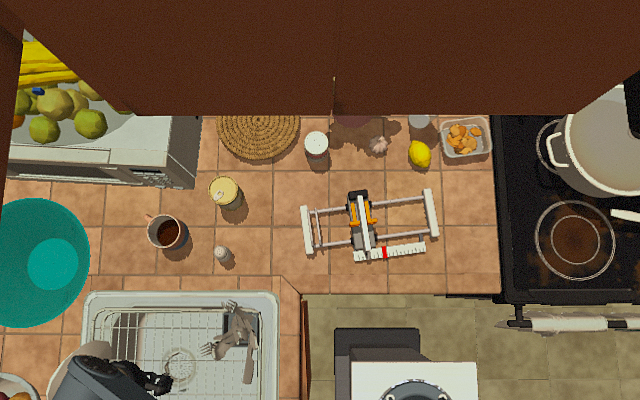

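The side view shows the rack centred near (340,285), with the fin at (322,250), the orange lever at (333,255) and the red clip at (303,297). In the top view the end blocks are at (307,230) and (431,213), the fin at (362,222), the red clip at (384,252) and the arm at lower left.

```bash
cat > h.py <<'E'
from station import manip
import cv2,numpy as np
class V:
    def __init__(s,n):
        d=manip.snapshot(n);s.im=d["image"];s.z=d["z_map"];s.E=np.array(d["extrinsics"])
        f=200/np.tan(np.radians(d["fov_y"]/2));s.K=np.array([[f,0,d["cx"]],[0,f,d["cy"]],[0,0,1.]]);s.D=np.array([d["k1"],0,0,0.])
        s.hsv=cv2.cvtColor(s.im,cv2.COLOR_RGB2HSV)
    def rays(s,p):
        u=cv2.undistortPoints(np.float64(p).reshape(-1,1,2),s.K,s.D)[:,0]
        return np.c_[u[:,0],-u[:,1],-np.ones(len(u))]@s.E[:3,:3].T
    def plane(s,p,z):
        r=s.rays(p);o=s.E[:3,3];return o+r*((z-o[2])/r[:,2])[:,None]
    def cloud(s):
        v,u=np.mgrid[:400,:640];p=np.c_[u.ravel(),v.ravel()]
        return (s.E[:3,3]+s.rays(p)*s.z.reshape(-1,1)).reshape(400,640,3)
    def mask(s,lo,hi): return cv2.inRange(s.hsv,np.array(lo),np.array(hi))>0
def px(m): v,u=np.nonzero(m);return np.c_[u,v]
E
python3 - <<'E'
from h import *
for n,box in(("top",(290,450,180,270)),("side",(255,430,205,350))):
    a=V(n);C=a.cloud();B=np.zeros((400,640),bool);B[box[2]:box[3],box[0]:box[1]]=1
    white=a.mask((0,0,150),(179,60,255))&B
    k,l,st,c=cv2.connectedComponentsWithStats((white&(abs(C[...,2]-.038)<.006)).astype(np.uint8))
    print(n)
    for i in range(1,k):
        if st[i,4]>40:
            P=a.plane(px(l==i),.038);r=cv2.minAreaRect(np.float32(P[:,:2]));print(" block",st[i,4],np.round(P.mean(0),4),np.round(np.r_[r[0],r[1],r[2]],4))
    red=(a.mask((0,170,110),(5,255,255))|a.mask((172,170,110),(179,255,255)))&B&(abs(C[...,2]-.023)<.01)
    P=a.plane(px(red),.023);r=cv2.minAreaRect(np.float32(P[:,:2]));print(" red",red.sum(),P.mean(0).round(4),r)
    org=a.mask((6,170,120),(20,255,255))&B&(C[...,2]>.06);P=C[org];print(" orange",org.sum(),P.mean(0).round(4),P.min(0).round(3),P.max(0).round(3))
    fin=white&(abs(C[...,2]-.092)<.006)
    if fin.sum():
        P=a.plane(px(fin),.092);r=cv2.minAreaRect(np.float32(P[:,:2]));print(" fin",fin.sum(),P.mean(0).round(4),np.round(np.r_[r[0],r[1],r[2]],4))
    for nm,bx in(("x",0),):
        cv2.imwrite(f"pics/{n}_crop.png",cv2.resize(a.im[box[2]:box[3],box[0]:box[1],::-1],None,fx=4,fy=4,interpolation=cv2.INTER_CUBIC))
E
```

```text
top
 block 370 [ 0.5293 -0.0545  0.038 ] [ 0.5303 -0.0541  0.1273  0.021   7.9257]
 block 319 [0.4847 0.2728 0.038 ] [0.486  0.272  0.127  0.0196 7.6708]
 block 73 [0.4572 0.1378 0.038 ] [0.4569 0.1377 0.0361 0.0158 7.8849]
 red 46 [0.4275 0.0692 0.023 ] ((0.4278501272201538, 0.06925813108682632), (0.029280802235007286, 0.0102609908208251), 8.840843200683594)
 orange 89 [0.4937 0.1286 0.1104] [0.334 0.093 0.063] [0.508 0.238 1.303]
 fin 296 [0.4944 0.1272 0.092 ] [ 0.5032  0.1584  0.1267  0.1291 75.301 ]
side
 block 166 [0.4955 0.2684 0.038 ] [0.4975 0.2682 0.0785 0.0218 7.6697]
 block 57 [0.4318 0.2604 0.038 ] [4.31300e-01 2.60000e-01 2.64000e-02 1.86000e-02 6.67992e+01]
 block 63 [0.4632 0.1203 0.038 ] [0.4654 0.1213 0.0711 0.0074 6.3958]
 block 746 [ 0.5255 -0.0577  0.038 ] [ 0.5288 -0.0568  0.1276  0.0227  7.6697]
 red 87 [0.4271 0.0678 0.023 ] ((0.4264780879020691, 0.06760190427303314), (0.03507091850042343, 0.014220774173736572), 11.704981803894043)
 orange 200 [0.4999 0.1132 0.0759] [0.491 0.092 0.06 ] [0.509 0.162 0.086]
 fin 332 [0.4907 0.123  0.092 ] [0.4942 0.123  0.1394 0.0154 7.6599]
```

View pics/top_crop.png

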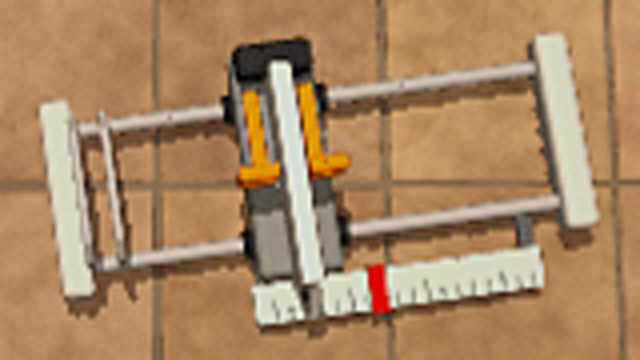

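The crop shows the fin leaning slightly at about (295,175), its pointer at (312,300), the red clip at (378,288) and the orange wings at (258,175) and (330,163). The two views agree: rack centre about (0.508, 0.109), yaw 7.7°, and about 49 mm of pull needed. I'll check that the path is clear before moving.

```bash
python3 - <<'E'
from h import *
C=V("top").cloud().reshape(-1,3)
a=np.array([.166,.602]);b=np.array([.456,.122]);d=(b-a)/np.linalg.norm(b-a)
r=C[:,:2]-a;s=r@d;t=r@[-d[1],d[0]]
for k in np.arange(.1,.6,.05):
    m=(abs(s-k)<.025)&(abs(t)<.09)&(C[:,2]<.9);print(k.round(2),C[m,2].max().round(3) if m.any() else None)
from scipy.spatial.transform import Rotation as R
st=manip.sense();M=R.from_quat(st["tool_rot"]).as_matrix();print(M.round(3),(M.T@(np.array([.456,.122,.17])-st["tcp_pos"])).round(4))
E
```

```text
0.1 0.6
0.15 0.207
0.2 0.239
0.25 0.199
0.3 0.016
0.35 0.009
0.4 0.042
0.45 0.087
0.5 0.078
0.55 0.097
[[-0.964  0.266 -0.   ]
 [ 0.266  0.964 -0.001]
 [ 0.    -0.001 -1.   ]] [-0.4073 -0.3859  0.0509]
```

Something up to 0.24 m high (cutlery in the drainer) lies on the straight path. I'll raise the hand first; there is open space above it here.

{"name": "drive_tool", "arguments": {"plan": [[0,0,-0.03,0,0,0,1],[0,0,-0.04,0,0,0,1],[0,0,-0.03,0,0,0,1],[-0.02,-0.02,0,0,0,0,1],[-0.03,-0.028,0,0,0,0,1],[-0.03,-0.028,0,0,0,0,1],[-0.03,-0.028,0,0,0,0,1],[-0.03,-0.028,0,0,0,0,1],[-0.03,-0.028,0,0,0,0,1],[-0.03,-0.028,0,0,0,0,1]], "newtons": 20}}

```text
t: 1.25
tcp_pos: [0.3093, 0.3667, 0.3211]
tool_rot: [0.134, 0.991, 0.0, 0.0]
force: [1.3, -0.4, -0.5]
finger_gap: 0.998
gripper_force: 0.0
```

{"name": "drive_tool", "arguments": {"plan": [[-0.03,-0.028,0,0,0,0,1],[-0.03,-0.028,0,0,0,0,1],[-0.03,-0.028,0,0,0,0,1],[-0.03,-0.028,0,0,0,0,1],[-0.03,-0.028,0,0,0,0,1],[-0.03,-0.028,0,0,0,0,1],[-0.02,-0.02,0,0,0,-7.7,1],[0,0,0,0,0,-7.7,1],[0,0,0,0,0,-7.7,1],[0,0,0,0,0,0,1]]}}

```text
t: 2.25
tcp_pos: [0.4517, 0.1334, 0.3209]
tool_rot: [-0.067, 0.998, -0.0, -0.0]
force: [-0.3, 0.1, 0.5]
finger_gap: 0.998
gripper_force: 0.0
```

```bash
cat > go.py <<'E'
import sys;from h import *
from scipy.spatial.transform import Rotation as R
def go(rx,ry,z):
    th=.135;c,s=np.cos(th),np.sin(th)
    T=np.array([.508+c*rx-s*ry,.109+s*rx+c*ry,z])
    st=manip.sense();M=R.from_quat(st["tool_rot"]).as_matrix()
    rel=np.array(st["tcp_pos"])-[.508,.109,0]
    print("tcp",np.round(st["tcp_pos"],4),"rack",np.round([c*rel[0]+s*rel[1],-s*rel[0]+c*rel[1]],4),"yawy-deg",np.degrees(np.arctan2(M[1,1],M[0,1])).round(2),"tilt",M[:,2].round(3),"tool delta",(M.T@(T-st["tcp_pos"])).round(4),"F",np.round(st["force"],1),st["t"],st["finger_gap"],st["gripper_force"])
if __name__=="__main__": go(*map(float,sys.argv[1:4]))
E
python3 go.py -.05 .02 .073
```

```text
tcp [0.4517 0.1334 0.3209] rack [-0.0525  0.0318] yawy-deg 97.63 tilt [-0. -0. -1.] tool delta [-0.0026 -0.0118  0.2479] F [-0.3  0.1  0.5] 2.25 0.9980872011937111 0.0
```

{"name": "drive_tool", "arguments": {"plan": [[-0.002,-0.012,0,0,0,0,1],[0,0,0.04,0,0,0,1],[0,0,0.05,0,0,0,1],[0,0,0.05,0,0,0,1],[0,0,0.04,0,0,0,1],[0,0,0.03,0,0,0,1],[0,0,0.02,0,0,0,1],[0,0,0.018,0,0,0,1],[0,0,0,0,0,0,1],[0,0,0,0,0,0,1]]}}

```text
t: 3.25
tcp_pos: [0.4556, 0.122, 0.0731]
tool_rot: [-0.067, 0.998, -0.0, -0.0]
force: [0.1, 0.2, 0.5]
finger_gap: 1.003
gripper_force: 0.0
```

```bash
python3 go.py -.05 .02 .073; python3 - <<'E'
from h import *
a=V("side").im[180:360,240:440,::-1];b=V("top").im[170:280,280:450,::-1]
cv2.imwrite("pics/pre.png",np.vstack([cv2.resize(a,(400,360)),cv2.resize(b,(400,240))]))
E
```

```text
tcp [0.4556 0.122  0.0731] rack [-0.0501  0.0199] yawy-deg 97.65 tilt [-0. -0. -1.] tool delta [-0.0001  0.0001  0.0001] F [0.1 0.2 0.5] 3.25 1.0034627996775358 0.0
```

View pics/pre.png

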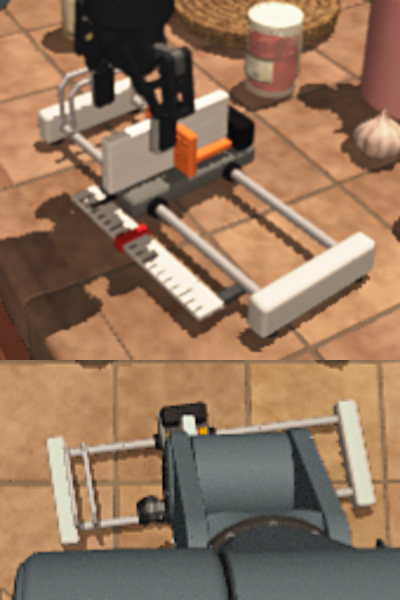

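The fingers are astride the fin: in the side crop the near finger is at (175,110) and the fin at (150,140), with the lever still clear. The top view is blocked by the arm, so the side view will have to verify the mark. Closing now at about 40 N.

{"name": "drive_tool", "arguments": {"plan": [[0,0,0,0,0,0,-1],[0,0,0,0,0,0,-1],[0,0,0,0,0,0,-1],[0,0,0,0,0,0,-1],[0,0,0,0,0,0,-1],[0,0,0,0,0,0,-1],[0,0,0,0,0,0,-1],[0,0,0,0,0,0,-1],[0,0,0,0,0,0,-1],[0,0,0,0,0,0,-1]], "newtons": 40}}

```text
t: 4.35
tcp_pos: [0.4554, 0.1225, 0.0733]
tool_rot: [-0.067, 0.998, 0.0, 0.0]
force: [-0.5, 3.2, 4.8]
finger_gap: 0.146
gripper_force: 40.6
```

{"name": "drive_tool", "arguments": {"plan": [[0,-0.004,0,0,0,0,-1],[0,-0.006,0,0,0,0,-1],[0,-0.007,0,0,0,0,-1],[0,-0.007,0,0,0,0,-1],[0,-0.007,0,0,0,0,-1],[0,-0.007,0,0,0,0,-1],[0,-0.004,0,0,0,0,-1],[0,-0.002,0,0,0,0,-1],[0,0,0,0,0,0,-1],[0,0,0,0,0,0,-1]]}}

```text
t: 5.35
tcp_pos: [0.4612, 0.0792, 0.0733]
tool_rot: [-0.067, 0.998, 0.0, 0.0]
force: [-0.4, 4.0, 6.2]
finger_gap: 0.15
gripper_force: 40.6
```

```bash
python3 go.py -.05 -.0288 .073; python3 - <<'E'
from h import *
s=V("side");a=s.im[255:335,265:365,::-1];b=V("top").im[190:270,300:400,::-1]
cv2.imwrite("pics/pull1.png",cv2.resize(a,(800,600),interpolation=cv2.INTER_CUBIC))
E
```

```text
tcp [0.4612 0.0792 0.0733] rack [-0.0503 -0.0233] yawy-deg 97.65 tilt [ 0.     0.001 -1.   ] tool delta [-0.0003 -0.0055  0.0003] F [-0.4  4.   6.2] 5.35 0.15014572139322319 40.5973756313324
```

View pics/pull1.png

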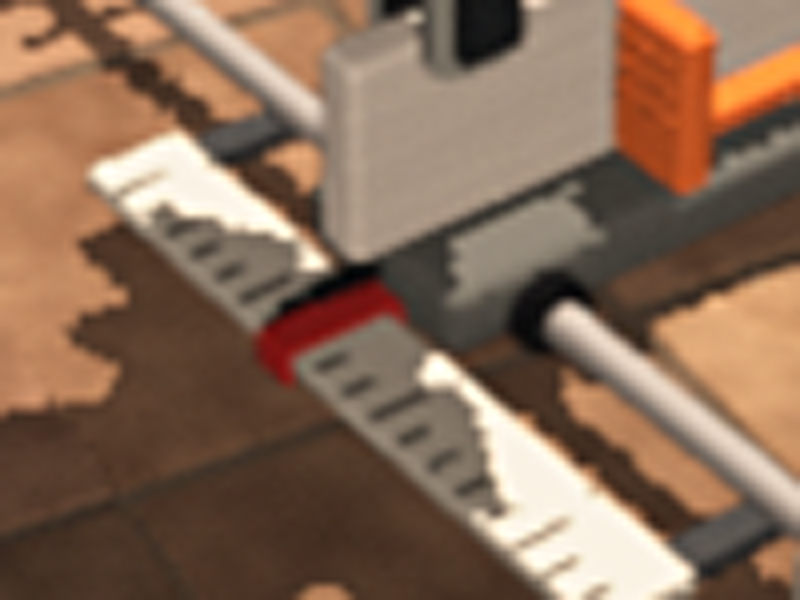

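The pointer (black, about (330,290)) sits just left of the red clip (330,330), about 5 mm short as predicted.

{"name": "drive_tool", "arguments": {"plan": [[0,-0.003,0,0,0,0,-1],[0,-0.0025,0,0,0,0,-1],[0,0,0,0,0,0,-1],[0,0,0,0,0,0,-1]]}}

```text
t: 5.85
tcp_pos: [0.462, 0.0738, 0.0733]
tool_rot: [-0.067, 0.998, 0.001, 0.0]
force: [-0.8, 4.7, 6.0]
finger_gap: 0.146
gripper_force: 40.6
```

```bash
cat > mk.py <<'E'
from h import *
from go import go
go(-.05,-.0288,.073)
s=V("side");c,n=np.cos(.135),np.sin(.135)
def rk(P): d=P-[.508,.109,0];return np.c_[c*d[:,0]+n*d[:,1],-n*d[:,0]+c*d[:,1],d[:,2]]
B=np.zeros((400,640),bool);B[270:315,280:330]=1
h,sa,v=[s.hsv[...,i].astype(int) for i in range(3)]
red=B&(sa>150)&((h<6)|(h>172))&(v>70);blk=B&(v<50)
for nm,m,z in(("red",red,.023),("blk",blk,.027)):
    P=rk(s.plane(px(m),z));P=P[(P[:,0]>-.105)&(P[:,0]<-.07)&(abs(P[:,1]+.029)<.02)]
    for lo in np.arange(-.105,-.07,.005):
        Q=P[(P[:,0]>=lo)&(P[:,0]<lo+.005)]
        if len(Q): print(nm,lo.round(3),len(Q),"mean",Q[:,1].mean().round(4),Q[:,1].min().round(4),Q[:,1].max().round(4))
F=s.cloud();D=rk(F.reshape(-1,3));w=(D[:,2]>.06)&(D[:,2]<.085)&(abs(D[:,0]+.075)<.004)&(abs(D[:,1]+.03)<.03);print("fin right face y",np.median(D[w,1]),w.sum())
o=((h>5)&(h<21)&(sa>170)&(v>100)).ravel()&(D[:,2]>.05)&(D[:,2]<.09)&(abs(D[:,1]+.03)<.08)&(abs(D[:,0])<.1);print("cam x min",np.percentile(D[o,0],[2,10,50]).round(4))
E
python3 mk.py; python3 - <<'E'
from h import *
cv2.imwrite("pics/pull2.png",cv2.resize(V("side").im[270:318,278:342,::-1],(800,600),interpolation=cv2.INTER_CUBIC))
E
```

```text
tcp [0.462  0.0738 0.0733] rack [-0.0504 -0.0287] yawy-deg 97.66 tilt [ 0.     0.001 -1.   ] tool delta [-0.0004 -0.0001  0.0003] F [-0.8  4.7  6. ] 5.85 0.14552767766102237 40.59841454029083
red -0.105 18 mean -0.0335 -0.0414 -0.0248
red -0.1 12 mean -0.0295 -0.0352 -0.0237
red -0.095 10 mean -0.0303 -0.0342 -0.0258
red -0.09 6 mean -0.0315 -0.0342 -0.0289
red -0.085 7 mean -0.0326 -0.0352 -0.0299
red -0.08 5 mean -0.033 -0.0352 -0.0309
red -0.075 10 mean -0.0343 -0.0393 -0.0309
blk -0.095 4 mean -0.0293 -0.0306 -0.0285
blk -0.09 4 mean -0.03 -0.0316 -0.0284
blk -0.085 8 mean -0.0302 -0.0326 -0.0273
blk -0.08 7 mean -0.0294 -0.0325 -0.0261
blk -0.075 8 mean -0.0304 -0.0336 -0.0272
fin right face y -0.03425371692973783 84
cam x min [-0.0123 -0.0114 -0.0094]
```

View pics/pull2.png

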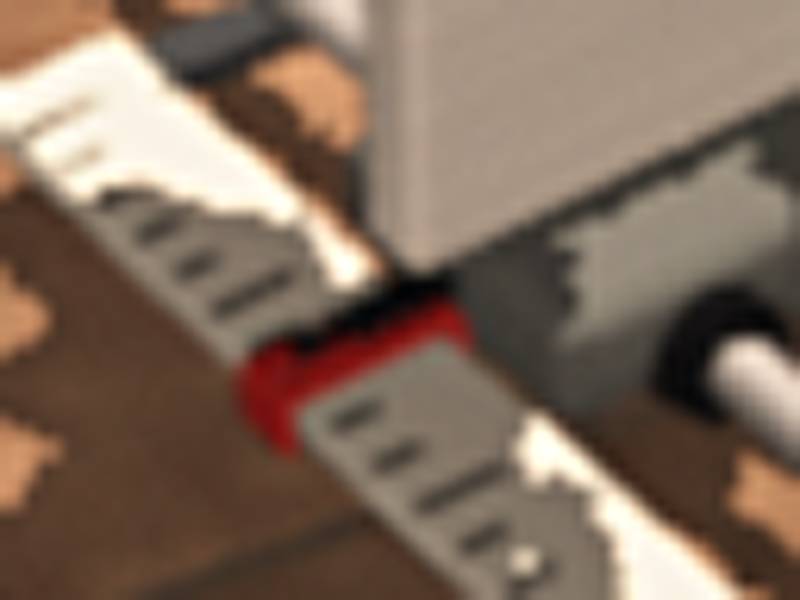

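The pointer tip (300,345) lies over the clip: measured y is -29.3 mm for the tip and -29.5 mm for the clip. I'll ease the grip to 20 N and slide along the fin into the lever.

{"name": "drive_tool", "arguments": {"plan": [[0,0,0,0,0,0,-1],[0,0,0,0,0,0,-1],[-0.002,0,0,0,0,0,-1],[-0.003,0,0,0,0,0,-1],[-0.004,0,0,0,0,0,-1],[-0.004,0,0,0,0,0,-1],[-0.004,0,0,0,0,0,-1],[-0.003,0,0,0,0,0,-1],[0,0,0,0,0,0,-1]], "newtons": 20}}

```text
t: 6.85
tcp_pos: [0.4629, 0.0776, 0.0724]
tool_rot: [-0.068, 0.997, 0.002, -0.019]
force: [-27.0, 0.7, 27.9]
finger_gap: 0.147
gripper_force: 44.6
```

```bash
python3 mk.py
```

```text
tcp [0.4629 0.0776 0.0724] rack [-0.0489 -0.0251] yawy-deg 97.79 tilt [-0.039  0.002 -0.999] tool delta [ 0.0011 -0.0037 -0.0006] F [-27.    0.7  27.9] 6.85 0.1469483199814416 44.63930904865265
red -0.105 18 mean -0.0335 -0.0414 -0.0248
red -0.1 12 mean -0.0295 -0.0352 -0.0237
red -0.095 12 mean -0.0297 -0.0342 -0.0257
red -0.09 9 mean -0.0299 -0.0342 -0.0257
red -0.085 12 mean -0.0307 -0.0352 -0.0267
red -0.08 8 mean -0.0304 -0.0341 -0.0267
red -0.075 15 mean -0.0322 -0.0393 -0.0266
blk -0.095 3 mean -0.0264 -0.0274 -0.0253
blk -0.09 4 mean -0.0268 -0.0284 -0.0252
blk -0.085 5 mean -0.0262 -0.0284 -0.0241
blk -0.08 7 mean -0.0257 -0.0283 -0.0229
blk -0.075 7 mean -0.0272 -0.0304 -0.024
fin right face y -0.0309374176945045 89
cam x min [-0.0122 -0.0114 -0.0091]
```

The grip held at 45 N instead of easing, so the compliant arm just wound up and did not slide. I'll back off and release the jaws slightly so they sit loosely astride the fin.

{"name": "drive_tool", "arguments": {"plan": [[0.006,0,0,0,0,0,-1],[0.007,0,0,0,0,0,-1],[0.007,0,0,0,0,0,-1],[0,0,0,0,0,0,-1],[0,0,0,0,0,0,-0.71],[0,0,0,0,0,0,-0.71],[0,0,0,0,0,0,-0.71]], "newtons": 20}}

```text
t: 7.6
tcp_pos: [0.4638, 0.0739, 0.0726]
tool_rot: [-0.067, 0.998, 0.0, 0.002]
force: [2.9, 5.8, -4.6]
finger_gap: 0.147
gripper_force: 40.8
```

```bash
python3 mk.py | grep -v red
```

```text
tcp [0.4638 0.0739 0.0726] rack [-0.0486 -0.0289] yawy-deg 97.64 tilt [ 0.003  0.001 -1.   ] tool delta [ 0.0014  0.0001 -0.0005] F [ 2.9  5.8 -4.6] 7.6 0.14671183536037857 40.83003222942352
blk -0.095 4 mean -0.0293 -0.0306 -0.0285
blk -0.09 4 mean -0.03 -0.0316 -0.0284
blk -0.085 8 mean -0.0302 -0.0326 -0.0273
blk -0.08 7 mean -0.0294 -0.0325 -0.0261
blk -0.075 8 mean -0.0304 -0.0336 -0.0272
fin right face y -0.034755052598439605 81
cam x min [-0.0124 -0.0113 -0.0095]
```

{"name": "drive_tool", "arguments": {"plan": [[0,0,0,0,0,0,-0.69],[0,0,0,0,0,0,-0.69],[0,0,0,0,0,0,-0.69]]}}

```text
t: 7.95
tcp_pos: [0.4637, 0.0739, 0.0725]
tool_rot: [-0.067, 0.998, 0.0, 0.002]
force: [4.2, 5.8, -6.1]
finger_gap: 0.157
gripper_force: 19.9
```

```bash
python3 mk.py | grep -v red
```

```text
tcp [0.4637 0.0739 0.0725] rack [-0.0486 -0.0288] yawy-deg 97.65 tilt [ 0.003  0.001 -1.   ] tool delta [ 0.0014  0.     -0.0005] F [ 4.2  5.8 -6.1] 7.95 0.1571780241448256 19.874038696289062
blk -0.095 4 mean -0.0293 -0.0306 -0.0285
blk -0.09 4 mean -0.03 -0.0316 -0.0284
blk -0.085 8 mean -0.0302 -0.0326 -0.0273
blk -0.08 6 mean -0.0299 -0.0325 -0.0273
blk -0.075 8 mean -0.0304 -0.0336 -0.0272
fin right face y -0.034800372200640195 83
cam x min [-0.0126 -0.0116 -0.0097]
```

The grip is now 20 N. I'll ease it a little more.

{"name": "drive_tool", "arguments": {"plan": [[0,0,0,0,0,0,-0.675],[0,0,0,0,0,0,-0.675],[0,0,0,0,0,0,-0.675]]}}

```text
t: 8.3
tcp_pos: [0.4635, 0.0738, 0.0726]
tool_rot: [-0.067, 0.998, 0.0, 0.002]
force: [2.7, 5.6, -3.5]
finger_gap: 0.162
gripper_force: 3.1
```

```bash
python3 mk.py | grep -v red
```

```text
tcp [0.4635 0.0738 0.0726] rack [-0.0489 -0.0288] yawy-deg 97.64 tilt [ 0.003  0.001 -1.   ] tool delta [ 0.0011  0.     -0.0004] F [ 2.7  5.6 -3.5] 8.3 0.16244921751465646 3.0681170616298914
blk -0.095 4 mean -0.0293 -0.0306 -0.0285
blk -0.09 4 mean -0.03 -0.0316 -0.0284
blk -0.085 8 mean -0.0302 -0.0326 -0.0273
blk -0.08 7 mean -0.0294 -0.0325 -0.0261
blk -0.075 8 mean -0.0304 -0.0336 -0.0272
fin right face y -0.03501569679257607 81
cam x min [-0.0122 -0.0114 -0.0095]
```

The grip is 3 N and the pointer has not moved. Sliding.

{"name": "drive_tool", "arguments": {"plan": [[-0.002,0,0,0,0,0,-0.675],[-0.003,0,0,0,0,0,-0.675],[-0.003,0,0,0,0,0,-0.675],[-0.003,0,0,0,0,0,-0.675],[-0.003,0,0,0,0,0,-0.675],[-0.003,0,0,0,0,0,-0.675],[-0.003,0,0,0,0,0,-0.675],[0,0,0,0,0,0,-0.675]]}}

```text
t: 9.15
tcp_pos: [0.477, 0.0767, 0.0719]
tool_rot: [-0.067, 0.998, 0.001, -0.005]
force: [-4.1, 4.1, -0.8]
finger_gap: 0.162
gripper_force: 3.4
```

```bash
python3 mk.py | grep -v red
```

```text
tcp [0.477  0.0767 0.0719] rack [-0.0351 -0.0278] yawy-deg 97.71 tilt [-0.01   0.001 -1.   ] tool delta [ 0.015  -0.001  -0.0009] F [-4.1  4.1 -0.8] 9.15 0.16175601956061172 3.3843319304287434
blk -0.095 4 mean -0.0285 -0.0295 -0.0274
blk -0.09 5 mean -0.0295 -0.0316 -0.0274
blk -0.085 6 mean -0.0294 -0.0315 -0.0273
blk -0.08 7 mean -0.0285 -0.0315 -0.0261
blk -0.075 7 mean -0.0299 -0.0325 -0.0272
fin right face y -0.03323367515767461 88
cam x min [-0.0121 -0.0114 -0.0094]
```

{"name": "drive_tool", "arguments": {"plan": [[-0.002,-0.001,0,0,0,0,-0.675],[-0.003,0,0,0,0,0,-0.675],[-0.003,0,0,0,0,0,-0.675],[-0.002,0,0,0,0,0,-0.675],[0,0,0,0,0,0,-0.675]]}}

```text
t: 9.7
tcp_pos: [0.4867, 0.0771, 0.0718]
tool_rot: [-0.067, 0.998, 0.001, -0.005]
force: [-4.8, 3.7, -0.4]
finger_gap: 0.157
gripper_force: 3.4
```

```bash
python3 mk.py | grep -v red
```

```text
tcp [0.4867 0.0771 0.0718] rack [-0.0254 -0.0287] yawy-deg 97.71 tilt [-0.011  0.001 -1.   ] tool delta [ 0.0246 -0.0001 -0.0009] F [-4.8  3.7 -0.4] 9.7 0.15661438362659838 3.427760526537895
blk -0.095 4 mean -0.0293 -0.0306 -0.0285
blk -0.09 4 mean -0.03 -0.0316 -0.0284
blk -0.085 8 mean -0.0302 -0.0326 -0.0273
blk -0.08 7 mean -0.0294 -0.0325 -0.0261
blk -0.075 8 mean -0.0304 -0.0336 -0.0272
fin right face y -0.03475788596291477 86
cam x min [-0.0122 -0.0115 -0.0092]
```

The pointer is back on the mark, and the lever is about 2 mm ahead. I'll push with a small y pre-compensation.

{"name": "drive_tool", "arguments": {"plan": [[-0.002,0,0,0,0,0,-0.675],[-0.002,-0.0003,0,0,0,0,-0.675],[-0.002,-0.0003,0,0,0,0,-0.675],[-0.002,0,0,0,0,0,-0.675],[-0.002,0,0,0,0,0,-0.675],[0,0,0,0,0,0,-0.675]]}}

```text
t: 10.35
tcp_pos: [0.4936, 0.078, 0.0715]
tool_rot: [-0.067, 0.998, 0.001, -0.009]
force: [-8.9, 4.2, 2.5]
finger_gap: 0.161
gripper_force: 5.4
```

```bash
python3 mk.py | grep -v red
```

```text
tcp [0.4936 0.078  0.0715] rack [-0.0184 -0.0288] yawy-deg 97.73 tilt [-0.017  0.001 -1.   ] tool delta [ 0.0316  0.     -0.0009] F [-8.9  4.2  2.5] 10.35 0.1609952000026084 5.398871147772297
blk -0.095 3 mean -0.0295 -0.0306 -0.0285
blk -0.09 4 mean -0.03 -0.0316 -0.0284
blk -0.085 7 mean -0.0306 -0.0326 -0.0284
blk -0.08 6 mean -0.0297 -0.0325 -0.0261
blk -0.075 8 mean -0.0304 -0.0336 -0.0272
fin right face y -0.034935109763393334 85
cam x min [-0.0092 -0.0083 -0.0067]
```

{"name": "drive_tool", "arguments": {"plan": [[-0.003,0,0,0,0,0,-0.675],[-0.003,0,0,0,0,0,-0.675],[-0.003,0,0,0,0,0,-0.675],[-0.003,0,0,0,0,0,-0.675],[0,0,0,0,0,0,-0.675]]}}

```text
t: 10.9
tcp_pos: [0.5057, 0.0796, 0.0714]
tool_rot: [-0.067, 0.998, 0.001, -0.009]
force: [-8.9, 4.1, 1.5]
finger_gap: 0.161
gripper_force: 5.4
```

```bash
python3 mk.py | grep -v red
```

```text
tcp [0.5057 0.0796 0.0714] rack [-0.0062 -0.0288] yawy-deg 97.73 tilt [-0.017  0.001 -1.   ] tool delta [ 0.0438 -0.     -0.0008] F [-8.9  4.1  1.5] 10.9 0.16149620445321736 5.352418388938531
blk -0.095 4 mean -0.0293 -0.0306 -0.0285
blk -0.09 4 mean -0.03 -0.0316 -0.0284
blk -0.085 8 mean -0.0302 -0.0326 -0.0273
blk -0.08 7 mean -0.0294 -0.0325 -0.0261
blk -0.075 8 mean -0.0304 -0.0336 -0.0272
fin right face y -0.03457030934226367 82
cam x min [0.0029 0.0038 0.0054]
```

{"name": "drive_tool", "arguments": {"plan": [[-0.003,0,0,0,0,0,-0.675],[-0.003,0,0,0,0,0,-0.675],[-0.003,0,0,0,0,0,-0.675],[-0.003,0,0,0,0,0,-0.675],[-0.003,0,0,0,0,0,-0.675],[-0.003,0,0,0,0,0,-0.675],[-0.003,0,0,0,0,0,-0.675],[0,0,0,0,0,0,-0.675]]}}

```text
t: 11.75
tcp_pos: [0.5266, 0.0825, 0.0713]
tool_rot: [-0.067, 0.998, 0.001, -0.008]
force: [-10.4, 4.2, 1.8]
finger_gap: 0.164
gripper_force: 5.3
```

```bash
python3 mk.py | grep -v red
```

```text
tcp [0.5266 0.0825 0.0713] rack [ 0.0149 -0.0288] yawy-deg 97.73 tilt [-0.017  0.001 -1.   ] tool delta [ 0.0649 -0.     -0.0006] F [-10.4   4.2   1.8] 11.75 0.16360523595303728 5.347096620826051
blk -0.095 4 mean -0.0293 -0.0306 -0.0285
blk -0.09 4 mean -0.03 -0.0316 -0.0284
blk -0.085 8 mean -0.0302 -0.0326 -0.0273
blk -0.08 7 mean -0.0294 -0.0325 -0.0261
blk -0.075 8 mean -0.0304 -0.0336 -0.0272
fin right face y -0.034755184599312997 80
cam x min [0.0244 0.0248 0.0266]
```

{"name": "drive_tool", "arguments": {"plan": [[-0.002,0,0,0,0,0,-0.675],[-0.001,0,0,0,0,0,-0.675],[-0.001,0,0,0,0,0,-0.675],[-0.001,0,0,0,0,0,-0.675],[-0.001,-0.0002,0,0,0,0,-0.675],[-0.001,-0.0002,0,0,0,0,-0.675],[0,0,0,0,0,0,-0.675]]}}

```text
t: 12.5
tcp_pos: [0.5298, 0.0831, 0.0712]
tool_rot: [-0.068, 0.998, 0.002, -0.012]
force: [-15.2, 3.0, 7.4]
finger_gap: 0.158
gripper_force: 8.9
```

```bash
python3 mk.py | grep -v red
```

```text
tcp [0.5298 0.0831 0.0712] rack [ 0.0181 -0.0286] yawy-deg 97.75 tilt [-0.025  0.001 -1.   ] tool delta [ 0.0681 -0.0001 -0.0001] F [-15.2   3.    7.4] 12.5 0.1580398346290148 8.91872278007213
blk -0.095 4 mean -0.0293 -0.0306 -0.0285
blk -0.09 4 mean -0.03 -0.0316 -0.0284
blk -0.085 8 mean -0.0302 -0.0326 -0.0273
blk -0.08 7 mean -0.0294 -0.0325 -0.0261
blk -0.075 8 mean -0.0304 -0.0336 -0.0272
fin right face y -0.03375292792469132 87
cam x min [0.027  0.0278 0.0296]
```

The force is rising, so the lever is at its stop. I'll press a little more to confirm, then firm up the grip.

{"name": "drive_tool", "arguments": {"plan": [[-0.001,-0.0003,0,0,0,0,-0.675],[-0.001,-0.0002,0,0,0,0,-0.675],[-0.001,-0.0002,0,0,0,0,-0.675],[0,0,0,0,0,0,-0.675],[0,0,0,0,0,0,-0.69],[0,0,0,0,0,0,-1],[0,0,0,0,0,0,-1],[0,0,0,0,0,0,-1]], "newtons": 25}}

```text
t: 13.35
tcp_pos: [0.53, 0.0829, 0.0712]
tool_rot: [-0.068, 0.998, 0.002, -0.015]
force: [-19.4, 2.2, 12.4]
finger_gap: 0.153
gripper_force: 31.3
```

```bash
python3 mk.py; python3 - <<'E'
from h import *
a=V("side").im
cv2.imwrite("pics/end.png",np.hstack([cv2.resize(a[180:360,240:440,::-1],(400,360),interpolation=2),cv2.resize(a[270:315,280:330,::-1],(400,360),interpolation=2)]))
E
```

```text
tcp [0.53   0.0829 0.0712] rack [ 0.0183 -0.0288] yawy-deg 97.76 tilt [-0.031  0.001 -1.   ] tool delta [0.0683 0.0001 0.0003] F [-19.4   2.2  12.4] 13.35 0.1534655066398691 31.275616067578085
red -0.105 18 mean -0.0335 -0.0414 -0.0248
red -0.1 12 mean -0.0295 -0.0352 -0.0237
red -0.095 10 mean -0.0303 -0.0342 -0.0258
red -0.09 7 mean -0.032 -0.0352 -0.0289
red -0.085 7 mean -0.0326 -0.0352 -0.0299
red -0.08 5 mean -0.033 -0.0352 -0.0309
red -0.075 10 mean -0.0343 -0.0393 -0.0309
blk -0.095 2 mean -0.0301 -0.0306 -0.0295
blk -0.09 4 mean -0.03 -0.0316 -0.0284
blk -0.085 8 mean -0.0302 -0.0326 -0.0273
blk -0.08 6 mean -0.0297 -0.0325 -0.0261
blk -0.075 8 mean -0.0304 -0.0336 -0.0272
fin right face y -0.035082454229198146 83
cam x min [0.0268 0.0276 0.0296]
```

View pics/end.png

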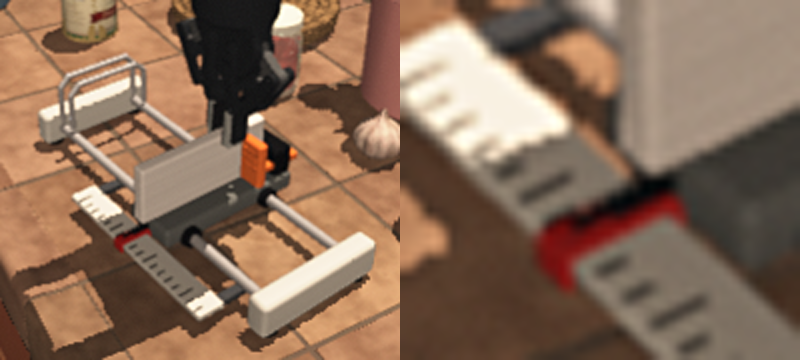

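The end view shows the lever (255,160) at the far end against its stop, with the fingers gripping the fin beside it. The pointer (right crop, about (600,205)) is over the red clip (610,235). Three more millimetres of push moved the lever no further. Handing in.

```bash
python3 -c "from station import manip;print(manip.sign_off())"
```

```text
the job is handed in; nothing more can be done
None
```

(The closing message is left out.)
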